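# Open a touch-latch cover and start the stirrer

### The job

Start the stirring hotplate that has the round plate: push the free front edge of its shut touch-latch cover down until the catch lets go, take the finger away so that the cover springs up, then press the round key under it fully in and let it out again. Leave the narrow bar-shaped key beside it and the cover of the machine with the square plate alone. Everything is done by touch with the fingertips: do not pick up or shift any of the glassware and other loose things standing about, and finish with the hand clear and the cover standing open.

Things in the scene. Friction and masses are not known exactly. Their poses are not given: they have to be found in the camera images.
- round_unit: stirring hotplate with a dark round plate 135 mm across, top 97 mm up, centre 55 mm behind the origin. Case 260 mm deep (x), 160 mm wide (y), origin at the centre of its underside; front (-x) towards the robot. Front part 70 mm high, closed by a flat grey cover 60 mm (x) by 120 mm (y), top face 72 mm up, hinged along its rear edge 50 mm in front of the origin. Fixed to the bench
- round_press (a point): point on the top face of the round-plate machine's cover, middle of its width, 13 mm behind its free front edge (48 mm from the hinge), marked by a dark 18 mm dot; it moves with the cover; its z axis is square to the cover
- round_cover (a joint): cover angle (rad), round-plate machine: 0 shut, negative pushed in (stop at -0.12, 7 mm at the free front edge), positive up. Touch latch: about 3 N at the free edge; by -0.08 the catch lets go, and when the finger withdraws a weak spring swings it up in half a second to about 1.35, where it stands and yields if nudged. It does not latch again if pressed down
- start_top (a point): centre of the top face of the round white key, 24 mm across, in the well under the round-plate machine's cover: 60 mm above the bench, 10 mm below the well's side rims (front wall 58 mm high, so that the cover's front edge overhangs it freely), 36 mm in front of the hinge, 30 mm to one or other side of the cover's midline; the bar key is 30 mm to the other side. Well 64 mm (x), the key 26 mm from its front wall, by 126 mm (y).
- start_key (a joint): travel of the round key (m): 0 out, 0.004 fully in; spring, 1 N to start and 3 N fully in, returns when let go
- stop_top (a point): centre of the top face of the bar-shaped white key, 24 mm by 10 mm, beside the round key at the same height, 60 mm from it
- stop_key (a joint): travel of the bar key (m): 0 out, 0.004 fully in
- square_unit: stirring hotplate with a dark square plate 135 mm wide, top 97 mm up, centre 55 mm behind the origin. Case 260 mm deep (x), 160 mm wide (y), origin at the centre of its underside; front (-x) towards the robot. Front part 70 mm high, closed by a flat grey cover 60 mm (x) by 120 mm (y), top face 72 mm up, hinged along its rear edge 50 mm in front of the origin. Fixed to the bench
- square_cover (a joint): cover angle (rad), square-plate machine: 0 shut, negative pushed in (stop at -0.12, 7 mm at the free front edge), positive up. Touch latch: about 3 N at the free edge; by -0.08 the catch lets go, and when the finger withdraws a weak spring swings it up in half a second to about 1.35, where it stands and yields if nudged. It does not latch again if pressed down
- dish: low open glass bowl, 90 mm across, 35 mm high, standing on the round plate; origin at the centre of its underside
- beaker: open glass beaker, 60 mm across, 65 mm high, standing on the square plate; origin at the centre of its underside
- vial: small amber glass jar, 26 mm across, 55 mm high, between the two machines near their fronts; origin at the centre of its underside
- bottle: amber bottle with a cap, 68 mm across, 150 mm high, on the left; origin at the centre of its underside
- jar: white plastic jar with a cap, 64 mm across, 90 mm high, on the right; origin at the centre of its underside
- spatula: steel spatula, 160 mm long, lying flat at the front left; origin at the middle of its length, on the underside
- weight: small steel cylinder, 28 mm across, 30 mm high, at the front right; origin at the centre of its underside

How it is judged:
On the way, in this order (a step that is already met when the one before it is completed fails the run):
1. the round-plate machine's cover is pushed in (value of joint round_cover below -0.03 rad and contact force between the fingers and round_cover above 0.3 N), for 0.02 s.
2. its catch has let go and the cover has sprung up (value of joint round_cover above 0.9 rad), for 0.1 s.
3. the round key is pressed in (value of joint start_key above 0.003 m and contact force between the fingers and start_key above 0.3 N), for 0.03 s.
At the end, for the whole second after the job is handed in: the round-plate machine's cover stands open (over 0.9 rad) and still, the round key has been pressed and is out again (within 1 mm), the bar key is out, the square-plate machine's cover is shut, and every loose thing is within 30 mm of where it began (value of joint round_cover above 0.9 rad and velocity of joint round_cover between -0.1 and 0.1 rad/s and value of joint each of start_key, stop_key below 0.001 m and value of joint square_cover between -0.03 and 0.05 rad and distance of each of dish, beaker, vial, bottle, jar, spatula, weight from where it was at the start of the episode below 0.03 m); the robot touches nothing.
It fails at once if the bar key is pressed (over 1.5 mm) (value of joint stop_key above 0.0015 m).
It fails at once if the square-plate machine's cover is pushed in or opened (value of joint square_cover below -0.03 rad or value of joint square_cover above 0.05 rad).
It fails at once if a loose thing is lifted, carried or shifted by more than 30 mm (distance of any of dish, beaker, vial, bottle, jar, spatula, weight from where it was at the start of the episode above 0.03 m).
It also fails if it takes over 37 s, if anything falls off the work surface, if the arm or the gripper's body presses on something with over 40 N, if the wrist force passes 120 N, or if a joint passes its speed limit or range.

### The arm

A 7-joint arm with a two-finger parallel gripper is mounted at the origin on the work surface. World frame = base frame: x ahead of the robot, y to its left, z up, the work surface at z = 0. Lengths are in m, angles in rad, forces in N, time in s.
With the tool pointing down it reaches from about 0.425 to 0.875 m from the base axis. Payload 8.4 kg.
Tool frame: the origin (TCP) lies midway between the tips of the shut fingers; the grasp point (between the pads) lies 19 mm behind it; z points along the fingers, x is the direction in which the jaws open and shut, and the axes are right-handed (so a half turn about z gives the same grasp; the last joint's range is limited). The gripper opens to 87 mm and grips with 3 to 60 N. Pads are 19 mm wide; open, the fingers measure 117 mm over their backs; the gripper's body (75 mm by 190 mm) begins 51 mm behind the grasp point.
Start: joints at [1.007, 0.333, 0.04, 1.465, -0.013, 1.343, -0.059], TCP at [0.291, -0.581, 0.223] pointing down, gripper open.
Joint ranges: [-2.58, 2.58], [-0.38, 2.09], [-1.3, 1.39], [0.25, 2.4], [-1.5, 4.64], [0.08, 2.09], [-2.65, 2.65]. Speed limits (rad/s): [2.22, 2.22, 2.79, 2.79, 3.14, 3.14, 3.14].

### API

Orientations are given as a unit quaternion [w, x, y, z].
In Python, from workcell import robot, optics gives the robot as it stands.
- The arm moves only by the tool arm_command, never from a script. Its argument "steps" is a list of rows, each an object with "linear": the shift along the tool's x, y, z each as a share of 100 mm, from -1 to 1, a list of three; "twist": the turn, a rotation vector about the tool's x, y, z each as a share of 180 degrees, from -1 to 1, a list of three; "claw": the closure, from -1 (fully open) to 1 (shut), so that 0 is half open. A call has 1 to 5 rows; each row is the pose to reach, as a shift and turn from the pose commanded when the call began, along the tool's axes at that moment, turning the shorter way round; what a row does not reach only later rows make up. A row lasts 1/8 s, in which the tool goes at most 62.5 mm and 10.7 degrees, less where a joint would pass 70% of its speed; a pose out of reach is approached as far as the arm can. A call with a number of a shift or a turn outside -1 to 1 is refused whole. A call with a gripper value outside its range is refused whole. The fingers move at their own pace and stop on an object; the grip force is fixed at half the most. Time passes only in rows, so rows that repeat a pose let the fingers close. It gives the time, the measured TCP pose, the force and the opening at its end, in the units of the state.
- robot.get_obs(): the state, without advancing time (a new reading comes with each control period).
- optics.capture(name): name is "scene" or "side" or "wrist"; returns a dict with "image" (420x560x3 uint8, red, green, blue), "fovy" (degrees; the focal length in pixels is half the picture's height over the tangent of half this angle, whatever the lens; pixels are square), "cx", "cy" (the principal point, pixels), "R" (3x3) and "t" (3): a world point X has camera coordinates R X + t. Camera axes: x right, y down, z forward; pixel columns grow to the right and rows downward; lengths in m; the calibration is good to about 2 mm. A picture is of the moment at which its call begins. There is no depth.
- robot.hand_in(): hands the job in, once; it reports no verdict.
The state is a dict: "clock": time; "joints": joint angles; "dq": joint speeds; "joint_torque": joint torques, N m; "tcp_pos": TCP position; "orientation": TCP orientation; "wrist_force": force on the tool from outside, world axes, zero at the start; "torque": the same for the moment, N m; "width": finger opening in m.
Only numpy, scipy, OpenCV 4.12 (cv2) and the standard library are available. Lean on these libraries where they do the work, as an engineer would, in place of code of your own. Each camera call takes 0.05 s, during which the arm holds its last target. There are 200 camera calls.

## Working session

There is one attempt and no reset: what is moved stays moved. The work goes in short steps, Python scripts to look and compute and a tool call to move; the robot and the scene stay as the last step left them, time stands still between calls to the robot, and variables do not carry over. Pictures are saved under pics/ and viewed, about 8 in all and at most 12, crops included, and the job is handed in when it is done.

Besides the shell and the picture viewer there is one more tool, called by a JSON object that holds its "name" and its "arguments", one argument or row to a line. arm_command: Moves the arm, as the interface text tells. Its arguments: {"type":"object","properties":{"steps":{"type":"array"}},"required":["steps"]}

```bash
mkdir -p pics; python3 - <<'E'
from workcell import robot, optics
import cv2,pickle
o=robot.get_obs(); print(o)
d={}
for n in ("scene","side"):
    c=optics.capture(n); d[n]=c
    cv2.imwrite(f"pics/{n}0.png",c["image"][:,:,::-1]); print(n,c["fovy"],c["cx"],c["cy"],c["R"],c["t"])
pickle.dump(d,open("cams.pkl","wb"))
E
```

```text
{'clock': 0.0, 'joints': array([ 1.00678987,  0.33391327,  0.03985828,  1.46630271, -0.01337645,
        1.34325995, -0.05845726]), 'dq': array([ 0.00258209,  0.00084976,  0.00013047, -0.00031038, -0.00136832,
       -0.00058807, -0.00017208]), 'joint_torque': array([-3.57503927e-05, -6.56364298e+01,  1.33521460e+00, -4.03802347e+01,
       -5.96903334e-02,  4.48992464e-02,  1.86881243e-04]), 'tcp_pos': array([ 0.29112547, -0.58063239,  0.22164213]), 'orientation': array([-3.69115318e-04,  8.50966852e-01, -5.25218776e-01, -7.19760100e-04]), 'wrist_force': array([ 0.85640895, -0.33633074,  0.50186693]), 'torque': array([-0.01842094, -0.00597656, -0.01142438]), 'width': 0.0870967243234251}
scene 45.38639985617118 284.6810667024506 206.5366762259488 [[ 0.45042502  0.89276405  0.00946887]
 [ 0.68612613 -0.3393453  -0.64348715]
 [-0.57126898  0.29633955 -0.76539835]] [-0.21986003 -0.31125449  1.84938364]
side 47.05291929409602 274.2529440651455 210.2357489903624 [[-0.99935522 -0.03575652 -0.00325754]
 [-0.02463329  0.74881308 -0.66232331]
 [ 0.02612167 -0.66181601 -0.74921107]] [0.54215326 0.0704048  1.19857347]
```

View pics/scene0.png

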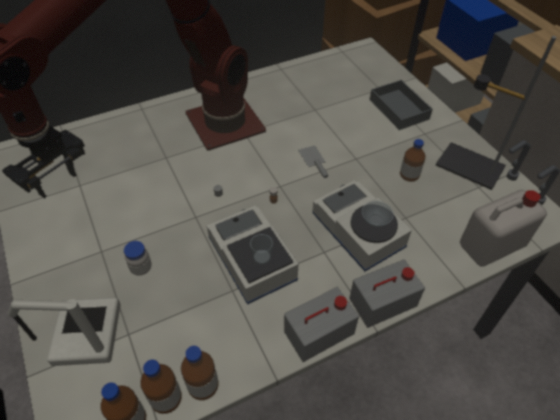

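View pics/side0.png

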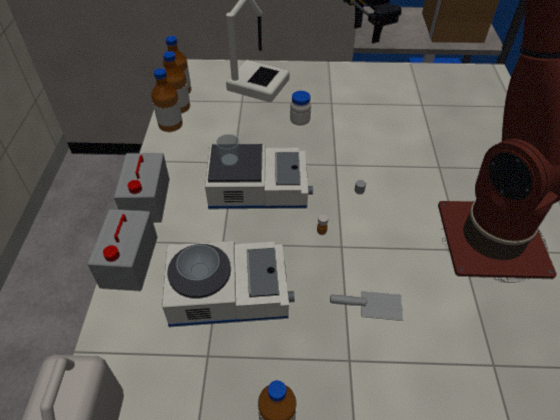

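Scene: the round-plate machine is at about (360,222), with its cover at (345,197). Side: its cover is at (263,272), with the dot at about (270,270). I'll crop both views to get finer pixel positions.

```bash
python3 - <<'E'
import cv2,numpy as np
a=cv2.imread("pics/side0.png")[230:330,155:305]; b=cv2.imread("pics/scene0.png")[170:270,300:420]
a=cv2.resize(a,None,fx=5,fy=5,interpolation=cv2.INTER_CUBIC)
b=cv2.resize(b,None,fx=5,fy=5,interpolation=cv2.INTER_CUBIC)
g=lambda im:np.clip(im*1.5,0,255).astype(np.uint8)
cv2.imwrite("pics/a.png",g(a));cv2.imwrite("pics/b.png",g(b))
E
```

```text
(no output)
```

View pics/a.png

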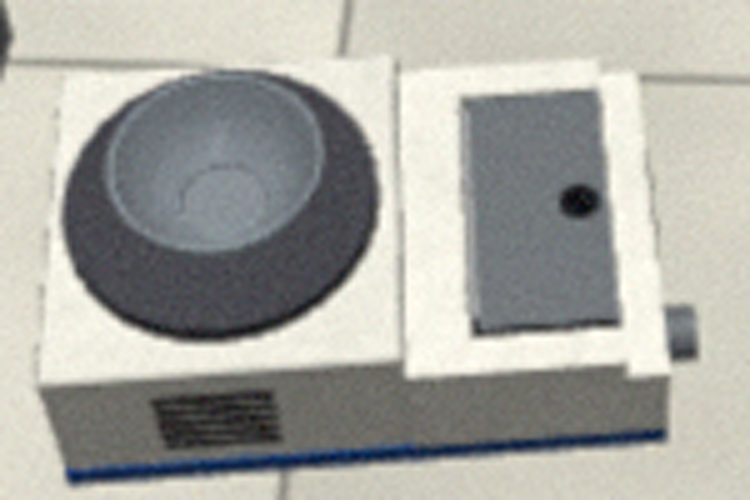

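View pics/b.png

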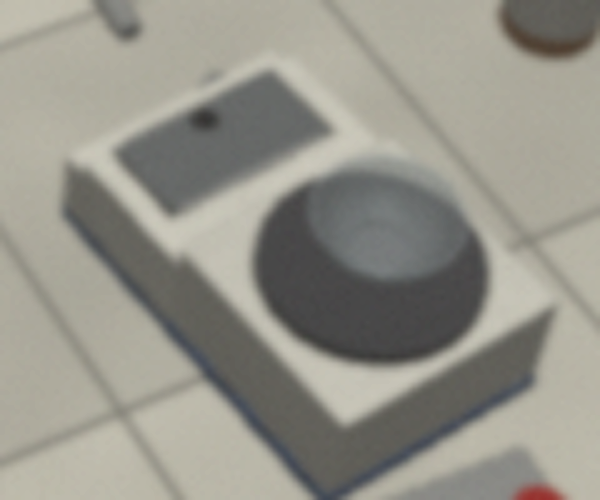

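```bash
cat > h.py <<'E'
import numpy as np
from scipy.spatial.transform import Rotation as Ro
def proj(c,X):
    p=np.atleast_2d(X)@c["R"].T+c["t"]; f=210/np.tan(np.radians(c["fovy"]/2))
    return p[:,:2]/p[:,2:]*f+[c["cx"],c["cy"]]
E
python3 - <<'E'
import pickle,numpy as np
from h import *
from scipy.optimize import least_squares
d=pickle.load(open("cams.pkl","rb"))
L=np.array([[-.098,0],[-.11,.06],[-.05,.06],[-.11,-.06],[-.05,-.06]])
m={"side":np.array([[579,201],[618,325],[474,325],[600,92],[461,97]])/5+[155,230],
"scene":np.array([[204,119],[272,70],[333,131],[115,152],[172,215]])/5+[300,170]}
def W(p):
    c,s=np.cos(p[2]),np.sin(p[2]); return np.c_[L@np.array([[c,s],[-s,c]])+p[:2],np.full(len(L),.072)]
for ks in (["side"],["scene"],["side","scene"]):
    r=least_squares(lambda p:np.concatenate([(proj(d[k],W(p))-m[k]).ravel() for k in ks]),[.7,.15,0])
    print(ks,r.x,np.round(r.fun.reshape(-1,2),1).tolist()); 
print(W(r.x))
E
```

```text
['side'] [0.64133927 0.17284508 0.10010297] [[0.1, 0.4], [-0.3, -1.0], [-0.1, 0.6], [-0.4, -0.2], [0.8, 0.3]]
['scene'] [0.64448151 0.17281895 0.1116466 ] [[0.3, 0.5], [-0.3, 0.1], [-0.2, 0.1], [-0.2, -0.5], [0.4, -0.2]]
['side', 'scene'] [0.64213191 0.17303125 0.10423567] [[-0.3, 0.3], [-0.6, -1.1], [-0.4, 0.6], [-0.9, -0.3], [0.4, 0.2], [0.1, -0.1], [-0.3, -0.5], [-0.4, -0.4], [-0.4, -1.3], [0.0, -0.9]]
[[0.54466382 0.16283465 0.072     ]
 [0.52648613 0.22126043 0.072     ]
 [0.58616047 0.22750325 0.072     ]
 [0.53897177 0.10191174 0.072     ]
 [0.59864611 0.10815456 0.072     ]]
```

The joint fit has about 1 px residual: origin (0.642, 0.173), yaw 0.104 rad, dot at (0.545, 0.163). I'll move over with the fingers shut, staying high.

{"name": "arm_command", "arguments": {
  "steps": [
    {"linear": [-0.4, -0.5, 0], "twist": [0, 0, 0], "claw": 1},
    {"linear": [-0.8, -1, 0], "twist": [0, 0, 0], "claw": 1},
    {"linear": [-0.8, -1, 0], "twist": [0, 0, 0], "claw": 1}
  ]
}}

```text
clock: 0.48
tcp_pos: [0.3483, -0.4599, 0.2226]
orientation: [-0.001, 0.853, -0.522, 0.0]
wrist_force: [0.5, -0.2, 0.9]
width: 0.0649
```

{"name": "arm_command", "arguments": {
  "steps": [
    {"linear": [-0.4, -0.5, 0], "twist": [0, 0, 0], "claw": 1},
    {"linear": [-0.8, -1, 0], "twist": [0, 0, 0], "claw": 1},
    {"linear": [-0.8, -1, 0], "twist": [0, 0, 0], "claw": 1}
  ]
}}

```text
clock: 0.85
tcp_pos: [0.4008, -0.3441, 0.2226]
orientation: [-0.001, 0.853, -0.522, -0.0]
wrist_force: [-0.5, -1.3, -0.7]
width: 0.0352
```

{"name": "arm_command", "arguments": {
  "steps": [
    {"linear": [-0.5, -0.5, 0], "twist": [0, 0, 0], "claw": 1},
    {"linear": [-1, -1, 0], "twist": [0, 0, 0], "claw": 1},
    {"linear": [-1, -1, 0], "twist": [0, 0, 0], "claw": 1}
  ]
}}

```text
clock: 1.23
tcp_pos: [0.444, -0.2112, 0.2226]
orientation: [-0.0, 0.852, -0.523, -0.0]
wrist_force: [-1.1, -1.2, 0.8]
width: 0.0057
```

{"name": "arm_command", "arguments": {
  "steps": [
    {"linear": [-0.5, -0.4, 0], "twist": [0, 0, 0], "claw": 1},
    {"linear": [-1, -0.8, 0], "twist": [0, 0, 0], "claw": 1},
    {"linear": [-1, -0.8, 0], "twist": [0, 0, 0], "claw": 1}
  ]
}}

```text
clock: 1.6
tcp_pos: [0.4704, -0.0857, 0.2227]
orientation: [-0.0, 0.852, -0.523, -0.0]
wrist_force: [-0.5, -0.9, 0.4]
width: 0.0003
```

```bash
cat >> h.py <<'E'
YAW=.104; O=np.array([.642,.173,0]); c,s=np.cos(YAW),np.sin(YAW)
M=np.array([[c,-s,0],[s,c,0],[0,0,1]])          # machine -> world
B=M@np.array([[0,-1,0],[-1,0,0],[0,0,-1.]])      # tool down, jaws along machine y
def target(p,tilt=25,back=0):
    """pose whose lowest fingertip edge sits at machine point p, then drawn back along tool z"""
    R=B@Ro.from_euler('x',tilt,degrees=True).as_matrix()
    return O+M@np.array(p)+R@np.array([0,-.0095,-back]),R
def plan(p,R):
    from workcell import robot
    o=robot.get_obs(); q=o["orientation"]; C=Ro.from_quat(np.r_[q[1:],q[0]]).as_matrix()
    print("tcp",o["tcp_pos"].round(4),"goal",p.round(4),"linear",(C.T@(p-o["tcp_pos"])/.1).round(3),
     "twist",(Ro.from_matrix(C.T@R).as_rotvec()/np.pi).round(3),"F",o["wrist_force"].round(2))
E
python3 -c "
from h import *
plan(*target([-.098,0,.072],back=.05))"
```

```text
tcp [ 0.4704 -0.0857  0.2227] goal [0.5321 0.1615 0.1213] linear [-1.924 -1.669  1.016] twist [0.137 0.026 0.115] F [-0.48 -0.86  0.45]
```

{"name": "arm_command", "arguments": {
  "steps": [
    {"linear": [-0.5, -0.45, 0], "twist": [0.05, 0.01, 0.04], "claw": 1},
    {"linear": [-1, -0.85, 0], "twist": [0.09, 0.02, 0.08], "claw": 1},
    {"linear": [-1, -0.85, 0], "twist": [0.137, 0.026, 0.115], "claw": 1},
    {"linear": [-1, -0.85, 0], "twist": [0.137, 0.026, 0.115], "claw": 1}
  ]
}}

```text
clock: 2.1
tcp_pos: [0.499, 0.0365, 0.2216]
orientation: [-0.158, 0.723, -0.656, 0.146]
wrist_force: [-0.2, 0.1, 0.3]
width: 0.0001
```

```bash
python3 -c "
from h import *
plan(*target([-.098,0,.072],back=.05))"
```

```text
tcp [0.499  0.0365 0.2216] goal [0.5321 0.1615 0.1213] linear [-1.217  0.014  1.094] twist [ 0.    -0.002 -0.002] F [-0.2   0.14  0.34]
```

{"name": "arm_command", "arguments": {
  "steps": [
    {"linear": [-0.5, 0, 0.3], "twist": [0, 0, 0], "claw": 1},
    {"linear": [-1, 0, 0.6], "twist": [0, 0, 0], "claw": 1},
    {"linear": [-1, 0, 0.6], "twist": [0, 0, 0], "claw": 1}
  ]
}}

```text
clock: 2.48
tcp_pos: [0.5168, 0.1429, 0.167]
orientation: [-0.159, 0.725, -0.654, 0.144]
wrist_force: [0.5, -0.9, 0.4]
width: 0.0005
```

```bash
python3 -c "
from h import *
plan(*target([-.098,0,.072],back=.02))"
```

```text
tcp [0.5168 0.1429 0.167 ] goal [0.5447 0.1628 0.0941] linear [-0.17   0.034  0.787] twist [ 0.001 -0.    -0.   ] F [ 0.53 -0.93  0.41]
```

{"name": "arm_command", "arguments": {
  "steps": [
    {"linear": [-0.1, 0.02, 0.4], "twist": [0, 0, 0], "claw": 1},
    {"linear": [-0.17, 0.03, 0.79], "twist": [0, 0, 0], "claw": 1},
    {"linear": [-0.17, 0.03, 0.79], "twist": [0, 0, 0], "claw": 1},
    {"linear": [-0.17, 0.03, 0.79], "twist": [0, 0, 0], "claw": 1}
  ]
}}

```text
clock: 2.98
tcp_pos: [0.5461, 0.159, 0.096]
orientation: [-0.159, 0.723, -0.657, 0.146]
wrist_force: [-1.3, -0.4, 0.5]
width: 0.0004
```

```bash
python3 -c "
from h import *
from workcell import optics
import cv2
im=optics.capture('side')['image'][:,:,::-1][200:330,155:335]
cv2.imwrite('pics/c.png',cv2.resize(im,None,fx=4,fy=4,interpolation=cv2.INTER_CUBIC))
plan(*target([-.098,0,.072],back=0))"
```

```text
tcp [0.5462 0.1592 0.0966] goal [0.5531 0.1637 0.076 ] linear [-0.039  0.021  0.217] twist [-0.    -0.002 -0.002] F [-0.14  0.46  0.26]
```

View pics/c.png

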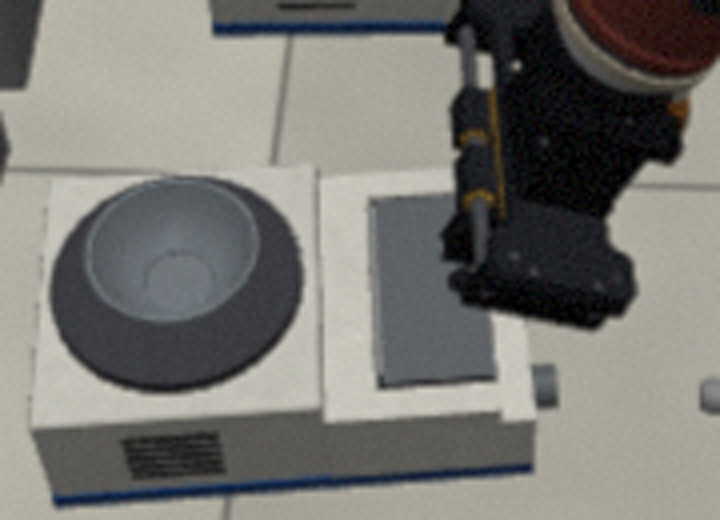

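The view shows the gripper over the front of the cover, tilted towards the robot, with nothing else touched. Pressing now.

{"name": "arm_command", "arguments": {
  "steps": [
    {"linear": [-0.04, 0.02, 0.18], "twist": [0, 0, 0], "claw": 1},
    {"linear": [-0.04, 0.04, 0.25], "twist": [0, 0, 0], "claw": 1},
    {"linear": [-0.04, 0.05, 0.28], "twist": [0, 0, 0], "claw": 1},
    {"linear": [-0.04, 0.05, 0.28], "twist": [0, 0, 0], "claw": 1}
  ]
}}

```text
clock: 3.52
tcp_pos: [0.553, 0.1643, 0.0696]
orientation: [-0.16, 0.723, -0.656, 0.147]
wrist_force: [-6.8, -4.0, 14.4]
width: 0.0003
```

14 N and 6.4 mm of travel mean the cover is at its stop, so the catch should have let go. Withdrawing.

{"name": "arm_command", "arguments": {
  "steps": [
    {"linear": [0, 0.1, -0.5], "twist": [0, 0, 0], "claw": 1},
    {"linear": [0, 0.2, -1], "twist": [0, 0, 0], "claw": 1},
    {"linear": [0, 0.2, -1], "twist": [0, 0, 0], "claw": 1},
    {"linear": [0, 0.2, -1], "twist": [0, 0, 0], "claw": 1},
    {"linear": [0, 0.2, -1], "twist": [0, 0, 0], "claw": 1}
  ]
}}

```text
clock: 4.15
tcp_pos: [0.4919, 0.159, 0.1496]
orientation: [-0.159, 0.723, -0.656, 0.146]
wrist_force: [-0.0, -0.3, -1.0]
width: 0.0006
```

```bash
python3 -c "
from h import *
from workcell import optics
import cv2
a=optics.capture('side')['image'][:,:,::-1][200:330,155:335]
b=optics.capture('wrist'); import pickle; pickle.dump(b,open('w.pkl','wb'))
b=b['image'][:,:,::-1]
cv2.imwrite('pics/d.png',np.vstack([cv2.resize(a,(560,404)[::1],interpolation=cv2.INTER_CUBIC)[:300],b[:300]]))
plan(*target([-.086,.03,.060],back=.07))
plan(*target([-.086,-.03,.060],back=.07))"
```

```text
tcp [0.4918 0.1592 0.1491] goal [0.5325 0.1917 0.1275] linear [-0.284 -0.306  0.38 ] twist [ 0.001 -0.001 -0.002] F [-0.03 -0.01 -0.52]
tcp [0.4918 0.1592 0.1491] goal [0.5387 0.1321 0.1275] linear [ 0.316 -0.309  0.382] twist [ 0.001 -0.001 -0.002] F [-0.03 -0.01 -0.52]
```

View pics/d.png

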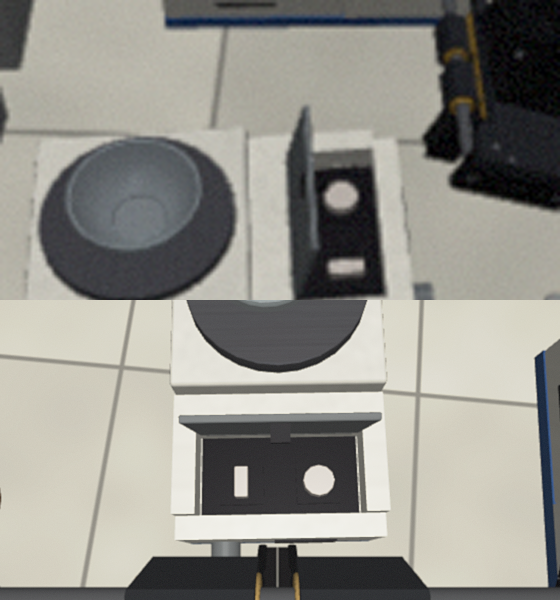

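The cover stands open. The round key is on the -y side: side view (264.3,263.4), wrist view (319,180). The bar key is on the +y side. I'll check the round key's position against both views.

```bash
python3 -c "
from h import *
import pickle
k=O+M@np.array([-.086,-.03,.06]); print(k, proj(pickle.load(open('cams.pkl','rb'))['side'],k),proj(pickle.load(open('w.pkl','rb')),k))
"
```

```text
[0.55957905 0.13423421 0.06      ] [[264.39478155 262.69784179]] [[316.78102605 177.40612359]]
```

{"name": "arm_command", "arguments": {
  "steps": [
    {"linear": [0.2, -0.2, 0.2], "twist": [0, 0, 0], "claw": 1},
    {"linear": [0.32, -0.3, 0.3], "twist": [0, 0, 0], "claw": 1},
    {"linear": [0.32, -0.3, 0.3], "twist": [0, 0, 0], "claw": 1}
  ]
}}

```text
clock: 4.62
tcp_pos: [0.5347, 0.1306, 0.134]
orientation: [-0.159, 0.723, -0.657, 0.144]
wrist_force: [-0.6, 0.2, 0.4]
width: 0.0006
```

```bash
python3 -c "
from h import *
plan(*target([-.088,-.03,.060],back=.02))"
```

```text
tcp [0.5347 0.1306 0.134 ] goal [0.5577 0.134  0.0821] linear [-0.012  0.006  0.568] twist [ 0.001 -0.001 -0.002] F [-0.57  0.17  0.4 ]
```

{"name": "arm_command", "arguments": {
  "steps": [
    {"linear": [-0.01, 0, 0.3], "twist": [0, 0, 0], "claw": 1},
    {"linear": [-0.01, 0, 0.57], "twist": [0, 0, 0], "claw": 1},
    {"linear": [-0.01, 0, 0.57], "twist": [0, 0, 0], "claw": 1},
    {"linear": [-0.01, 0, 0.57], "twist": [0, 0, 0], "claw": 1}
  ]
}}

```text
clock: 5.12
tcp_pos: [0.5582, 0.1353, 0.0842]
orientation: [-0.16, 0.724, -0.656, 0.145]
wrist_force: [-0.2, -0.3, 0.4]
width: 0.0006
```

```bash
python3 -c "
from h import *
from workcell import optics
import cv2
a=optics.capture('side')['image'][:,:,::-1][200:330,155:335]
b=optics.capture('wrist')
b=b['image'][:,:,::-1]
cv2.imwrite('pics/e.png',np.vstack([cv2.resize(a,(560,404),interpolation=cv2.INTER_CUBIC)[:300],b[:300]]))
plan(*target([-.088,-.03,.060],back=.0))"
```

```text
tcp [0.5587 0.1348 0.0848] goal [0.5662 0.1349 0.064 ] linear [0.006 0.021 0.22 ] twist [-0.    -0.001 -0.002] F [ 0.15 -0.46  0.66]
```

View pics/e.png

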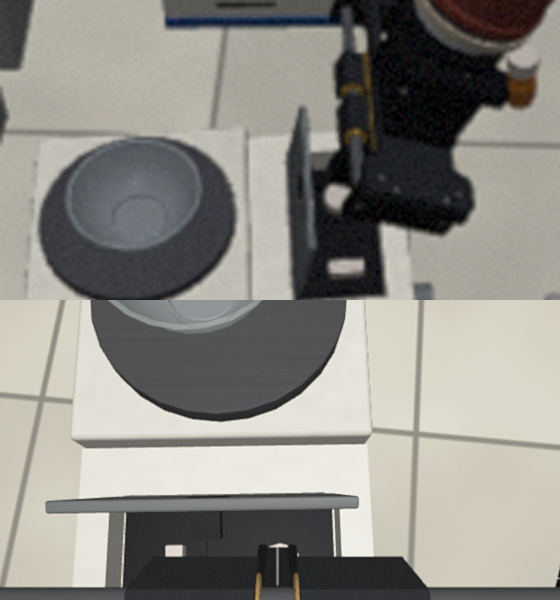

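The fingers are just above the round key, the body is clear of the open cover, and the bar key is well to the side. Pressing down about 5 mm past contact.

{"name": "arm_command", "arguments": {
  "steps": [
    {"linear": [0, 0.02, 0.18], "twist": [0, 0, 0], "claw": 1},
    {"linear": [0, 0.03, 0.24], "twist": [0, 0, 0], "claw": 1},
    {"linear": [0, 0.045, 0.275], "twist": [0, 0, 0], "claw": 1},
    {"linear": [0, 0.045, 0.275], "twist": [0, 0, 0], "claw": 1}
  ]
}}

```text
clock: 5.72
tcp_pos: [0.5667, 0.135, 0.059]
orientation: [-0.159, 0.723, -0.656, 0.147]
wrist_force: [-18.5, -5.6, 30.1]
width: 0.0006
```

{"name": "arm_command", "arguments": {
  "steps": [
    {"linear": [0, 0.05, -0.4], "twist": [0, 0, 0], "claw": 1},
    {"linear": [0, 0.2, -0.9], "twist": [0, 0, 0], "claw": 1},
    {"linear": [0, 0.4, -1], "twist": [0, 0, 0], "claw": 1},
    {"linear": [0, 0.4, -1], "twist": [0, 0, 0], "claw": 1},
    {"linear": [0, 0.4, -1], "twist": [0, 0, 0], "claw": 1}
  ]
}}

```text
clock: 6.35
tcp_pos: [0.4884, 0.1274, 0.1312]
orientation: [-0.16, 0.723, -0.656, 0.147]
wrist_force: [0.2, -0.3, 0.6]
width: 0.0002
```

```bash
python3 -c "
from h import *
from workcell import optics,robot
import cv2
a=optics.capture('side')['image'][:,:,::-1]
w=optics.capture('wrist')['image'][:,:,::-1]
cv2.imwrite('pics/f.png',np.vstack([cv2.resize(a[80:330,100:400],(560,467)),w[130:260]]))
print(robot.get_obs()['wrist_force'],robot.get_obs()['tcp_pos'])"
```

```text
[ 0.86685275 -0.14284582 -0.21460383] [0.48824121 0.12783645 0.1303218 ]
```

View pics/f.png

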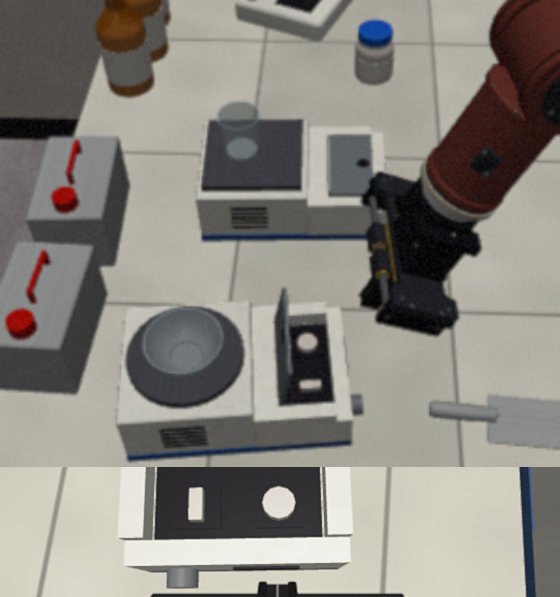

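The cover stands open, both keys look out, and the square cover is shut. I'll raise the hand a bit more, then hand in.

{"name": "arm_command", "arguments": {
  "steps": [
    {"linear": [0, -0.2, -0.4], "twist": [0, 0, 0], "claw": 1},
    {"linear": [0, -0.2, -0.6], "twist": [0, 0, 0], "claw": 1},
    {"linear": [0, -0.2, -0.6], "twist": [0, 0, 0], "claw": 1},
    {"linear": [0, -0.2, -0.6], "twist": [0, 0, 0], "claw": 1}
  ]
}}

```text
clock: 6.95
tcp_pos: [0.4806, 0.127, 0.1921]
orientation: [-0.159, 0.723, -0.656, 0.145]
wrist_force: [-0.6, 0.1, -0.8]
width: 0.0005
```

```bash
python3 -c "
from workcell import optics,robot
import cv2
a=optics.capture('scene')['image'][:,:,::-1]
cv2.imwrite('pics/g.png',cv2.resize(a[120:290,90:450],(800,378)))
o=robot.get_obs();print(o['wrist_force'],o['tcp_pos'])"
```

```text
[-0.77845611 -0.55670386  0.12854168] [0.48044685 0.12700353 0.19192406]
```

View pics/g.png

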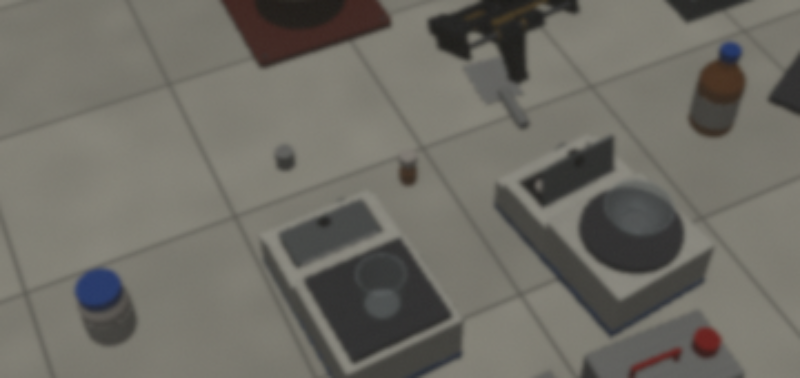

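The cover is open, the loose things stand where they began, and the hand is clear.

```bash
python3 -c "
from workcell import robot
print(robot.hand_in())"
```

```text
the job is handed in; nothing more can be done
None
```

The round-plate hotplate's cover is open, its round key has been pressed and let go, and the job is handed in. The robot's clock read about 7 s of the 37 s allowed.

- **Cover:** I pushed the dot with the shut, tilted fingers to the stop, about 6.4 mm down at 14 N. When I backed off, the pictures showed it sprung open.
- **Round key:** I pressed it about 5 mm past its expected contact height, which is at its stop. The wrist read 30 N up and about 19 N sideways. That is harder than needed but well under the limit.
- **Last checks:** The pictures show the cover standing open, both keys looking out, the square-plate cover shut and the loose things by eye where they began. The hand is clear, with the wrist force near zero. None of these checks failed or disagreed.
- **Not measured:** I had no joint readings, so the key travel and cover angles are judged from force, tool position and pictures only. The hand-in gave no verdict.

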